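# Turn a cutting die over in its bench frame and lock it blades up

## Robot

A 6-joint arm with a two-finger parallel gripper is mounted at the origin on a cart in front of the work surface, level with it; the furniture and walls round the work are solid. World frame = base frame: x ahead of the robot, y to its left, z up, the work surface at z = 0. Lengths are in m, angles in degrees, forces in N, time in s.
With the tool pointing down it reaches from about 0.35 to 0.875 m from the base axis. Payload 4.2 kg.
Tool frame: the origin (TCP) lies on the centre line of the jaws, within the pads' length; the fingertips stand 25 mm ahead of it and the grasp point (between the pads) lies 6 mm ahead of it (finger_overhang is the distance from the TCP to the fingertips, in m); z points along the fingers, y is the line along which they close (so a half turn about z gives the same grasp; the last joint's range is limited). The gripper opens to 87 mm and grips with 3 to 60 N. Pads are 19 mm wide; open, the fingers measure 117 mm over their backs; the gripper's body (75 mm by 190 mm) begins 51 mm behind the grasp point.
Start: joints at [-51.646, 22.042, 0.453, 0, -68.411, -14.817], TCP at [0.25, -0.573, 0.248] pointing down, gripper open.
Joint ranges: [-179.83, 179.83], [-69.29, 118.12], [-61.27, 80.66], [-181.25, 117.63], [-171.15, -9.14], [-177.46, 177.46]. Speed limits (degrees/s): [159.86, 159.86, 180, 180, 180, 180].

## Interface

Orientations are given as a 3x3 rotation matrix whose columns are the frame's x, y, z axes.
In Python, from station import sense, capture, finish_job, spot_in, tip_of, finger_overhang gives the robot as it stands. The module is installed in compiled form; this text tells all that it offers.
- The arm moves only by the tool servo_tool, never from a script. Its arguments are lists of equal length, an entry for each row: "slide": the shift along the tool's x, y, z in m, a list of three; "spin": the turn about the tool's z in degrees; "grip": the closure, from 0 (fully open) to 1 (shut). A call has exactly 5 rows; each row is the pose to reach, as a shift and turn from the pose commanded when the call began, along the tool's axes at that moment; what a row does not reach only later rows make up. A row lasts 1/12 s, in which the tool goes at most 41.7 mm and 7.16 degrees, less where a joint would pass 70% of its speed; a pose out of reach is approached as far as the arm can. A call with a gripper value outside its range is refused whole. The fingers move at their own pace and stop on an object; the grip force is fixed at half the most. Time passes only in rows, so rows that repeat a pose let the fingers close, or fill a call up. It gives the time, the measured TCP pose, the force, the opening and the grip force at its end, in the units of the state.
- sense(): the state, without advancing time (a new reading comes with each control period).
- capture(name): name is "scene" or "side" or "wrist"; returns a dict with "pixels" (384x512x3 uint8, blue, green, red), "depth" (384x512 float32, m along the optical axis (not along the pixel's ray), 0 where there is no reading), "fx", "fy", "cx", "cy" (pixels), "R" (3x3) and "t" (3): a world point X has camera coordinates R X + t; the wrist camera has in their place "hand_eye" (4x4, takes a point from camera to tool coordinates, whose origin is the TCP and whose axes are the flange's). Camera axes: x right, y down, z forward; pixel columns grow to the right and rows downward; lengths in m; the calibration is good to about 2 mm. A picture is of the moment at which its call begins: read the wrist's pose just before it.
- finish_job(): hands the job in; it is judged then, once.
Trained networks look in the newest picture that a camera, given by its name, has taken for a name from the list of things; names that differ only in an ending like _2 or _b are one class to them, and where a whole thing is asked for, a point or a joint stands for the part that bears it (a point fixed in the world has none). Each returns a list of dicts, best first, with "conf" (0 to 1); they miss things now and then, are a little off and sometimes report something else, mostly with a low value. They report only what shows in the picture. A call takes as long as a camera call.
- spot_in(thing, camera): "point" ([x, y, z] in m, in world coordinates, good to about 4 mm: the middle of the surface that is visible of it).
- tip_of(thing, camera): "point" ([x, y, z] in m, in world coordinates, good to about 4 mm: a listed point, or the origin of a listed thing).
The state is a dict: "time_s": time; "joints": joint angles; "joint_velocities": joint speeds; "effort": joint torques, N m; "tcp_pos": TCP position; "ee_rot": TCP orientation; "wrist_force": force on the tool from outside, world axes, zero at the start; "moment": the same for the moment, N m; "gripper_width": opening from 0.0 (shut) to 1.0 (fully open); "gripper_force": force on a finger pad.
Only numpy, scipy, OpenCV 4.12 (cv2) and the standard library are available. Lean on these libraries where they do the work, as an engineer would, in place of code of your own. Each camera call takes 0.05 s, during which the arm holds its last target. There are 200 camera calls.

## Task

The wooden cutting die in the turnover frame sits with its back up. Slacken the red lock knob before you turn anything, swing the die over with the black crank handle until its steel blades face straight up and the board is level, then tighten the knob again and let go. Keep off the cutting edges, do not force the die round against the tightened lock, and leave the other things on the table where they are.

Things in the scene. Friction and masses are not known exactly. Their poses are not given: they have to be found in the camera images.
- frame: turnover frame, fixed: grey base plate 112 x 325 mm with two blue posts. Origin on the table under the plate's middle; x points away from the robot, y along the turning axis to the robot's left, z up. The turning axis lies 105 mm above the origin. The left post (y = +140 mm, 132 mm tall) carries the lock knob, the crank is outside the right post (y = -140 mm, 123 mm tall).
- die_turn (a joint): angle of die and crank about the turning axis, rad. 0 = level, back up, handle on the far (+x) side; grows as the handle is lifted over the top to the robot; 3.14 = level, blades up, handle near (-x). Stops at -3.7 and 3.7 (-3.14 is blades up too). Knob slack: turns freely (1.5 N at the handle) and stays where left. Board 110 mm wide (55 either side of the axis), 204 long, 15 thick.
- lock_knob (a joint): angle of the lock knob about its upright axis, rad; grows clockwise seen from above (tightening). 0 = slack stop, 1.4 = tight stop. Below 0.5 the die is free, above 0.6 the brake bites, from 1.1 on it is firmly locked. Turns with 0.2 to 0.4 Nm, stays where left. Seen from above, the knob's bar points (0.7 - joint value) rad counter-clockwise from the frame's x axis.
- knob_grip (a point): middle of the knob's red bar, on the knob's axis 153 mm above the table, where to pinch it from above. The bar is 60 mm long, 14 mm thick and 24 mm tall; its top lies 11 mm above this point.
- crank_grip (a point): middle of the crank handle: black sleeve 17 mm thick, 40 mm long, parallel to the turning axis, 55 mm from it, 187 mm to the right (-y) of the frame's origin. It spins freely on its pin, so a gripper that pinches it across from above can go round with it without turning. Its outer end is free; the crank arm begins 20 mm to the left (+y) of this point.
- blade_face (a point): middle of the blade side of the die, on the board, 7.5 mm off the turning axis; z points out of the blade side, y runs along the turning axis. Two steel blade outlines, a long tag and a card pocket, stand 9 mm proud of this face, within 47 mm of the axis across and 53 mm of the middle lengthwise. On the back they show only as flush dark lines, and four dark jaw screw heads stand at its corners.
- mallet: white-headed mallet with a wooden handle, 259 mm long, lying to the right of the frame; origin underneath its middle
- key_fob: brown leather-coloured key fob with a ring, 104 x 27 x 7 mm, to the right of the frame; origin underneath its middle
- setter_base: small round steel anvil, 33 mm across, 17 mm tall, to the right; origin underneath its middle
- punch_pliers: red punch pliers, 220 mm long, behind the frame on the left; origin underneath its middle
- punch_mid: dark round steel punch, 118 mm long, lying behind the frame; origin underneath its middle
- pricking_iron_2: black two-toothed pricking iron, 111 mm long, lying behind the frame; origin underneath its middle

How it is judged:
By the outcome, as a careful person would: the job done as asked, in the order asked, and still so for the second after the job is handed in, with the robot touching nothing.
It also fails if it takes over 59 s, if anything falls off the work surface, if the arm or the gripper's body presses on something with over 40 N, if the wrist force passes 120 N, or if a joint passes its speed limit or range.

## Working session

There is one attempt and no reset: what is moved stays moved. The work goes in short steps, Python scripts to look and compute and a tool call to move; the robot and the scene stay as the last step left them, time stands still between calls to the robot, and variables do not carry over. Pictures are saved under pics/ and viewed, at most 10 in all, crops included, and the job is handed in when it is done.

Besides the shell and the picture viewer there is one more tool, called after ">>>" by a JSON object that holds its "method" and its "body", one argument or row to a line. servo_tool: Moves the arm, as the interface text tells. Its arguments: {"type":"object","properties":{"slide":{"type":"array"},"spin":{"type":"array"},"grip":{"type":"array"}},"required":["slide","spin","grip"]}

```bash
mkdir -p pics
python3 - <<'E'
from station import *
import cv2,numpy as np
np.set_printoptions(precision=4,suppress=True)
s=sense();print(s['time_s'],s['tcp_pos'],np.array(s['ee_rot']),s['wrist_force'],finger_overhang)
ims=[]
for c in("scene","side"):
    d=capture(c);ims.append(d['pixels'])
    print(c,np.array(d['R']),d['t'],d['fx'])
    for n in("frame","knob_grip","crank_grip","blade_face"):
        print(c,n,[(np.array(r['point']),round(r['conf'],2)) for r in tip_of(n,c)[:2]])
    print('spot lock_knob',[(np.array(r['point']),round(r['conf'],2)) for r in spot_in('lock_knob',c)[:2]])
cv2.imwrite('pics/a.png',ims[0]);cv2.imwrite('pics/b.png',ims[1])
print(sense()['time_s'])
E
```

```text
0.0 [ 0.2494 -0.5725  0.2465] [[-0.9169 -0.3991 -0.001 ]
 [-0.3991  0.9169  0.002 ]
 [ 0.0001  0.0022 -1.    ]] [ 0.6011  0.0289 -0.3078] 0.025
scene [[-0.826  -0.5634 -0.0178]
 [-0.4185  0.6342 -0.6501]
 [ 0.3776 -0.5296 -0.7596]] [0.4468 0.4057 0.871 ] 396.52904070248616
scene frame [(array([ 0.5515,  0.1126, -0.0026]), 0.58)]
scene knob_grip [(array([0.5666, 0.2541, 0.1568]), 0.64)]
scene crank_grip [(array([ 0.5835, -0.0787,  0.1127]), 0.96)]
scene blade_face [(array([0.5501, 0.1127, 0.0994]), 0.67), (array([ 0.6392, -0.4409, -0.0059]), 0.65)]
spot lock_knob [(array([0.5561, 0.2534, 0.162 ]), 0.71)]
side [[-0.2818 -0.9595  0.0032]
 [-0.7496  0.2181 -0.6249]
 [ 0.5989 -0.1785 -0.7807]] [0.078  0.565  0.9328] 464.38003351261494
side frame [(array([0.5523, 0.1161, 0.0002]), 0.68)]
side knob_grip [(array([0.5666, 0.2522, 0.151 ]), 0.68)]
side crank_grip [(array([ 0.5822, -0.0728,  0.1152]), 0.76), (array([ 0.73  ,  0.2338, -0.0074]), 0.46)]
side blade_face [(array([0.5473, 0.1149, 0.0963]), 0.81), (array([ 0.4602, -0.3368,  0.0016]), 0.21)]
spot lock_knob [(array([0.5606, 0.2491, 0.1554]), 0.72)]
0.6
```

View pics/a.png

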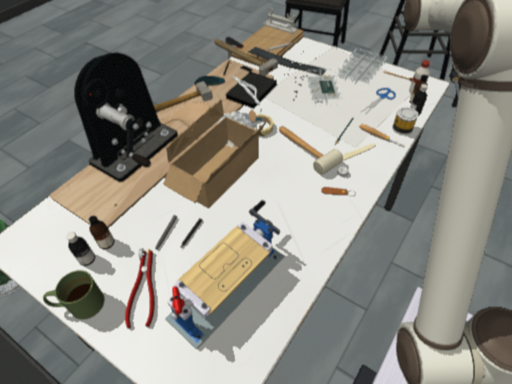

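View pics/b.png

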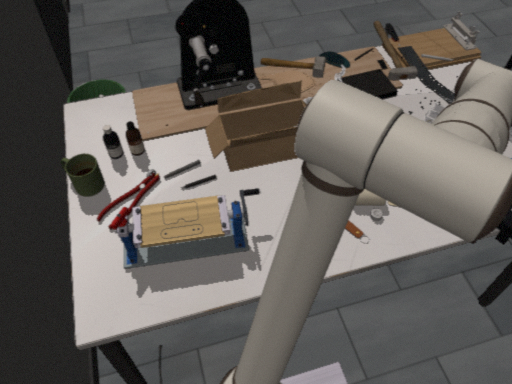

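The scene view shows the frame at about (225,270) px, with the red knob at (178,298) and the crank at (262,215) on the far side. The board's back is up. The side view agrees, with the knob at (125,232) and the crank at (250,192). I'll move over the frame for a wrist view.

>>> {"method": "servo_tool", "body": {
  "slide": [
    [-0.026,0.028,-0.006],
    [-0.052,0.056,-0.012],
    [-0.078,0.084,-0.018],
    [-0.104,0.112,-0.024],
    [-0.13,0.14,-0.03]
  ],
  "spin": [0,0,0,0,0],
  "grip": [0,0,0,0,0]
}}

```text
time_s: 1.02
tcp_pos: [0.313, -0.3911, 0.2778]
ee_rot: [[-0.917, -0.399, 0.0], [-0.399, 0.917, -0.0], [-0.0, -0.0, -1.0]]
wrist_force: [0.7, 0.1, -0.2]
gripper_width: 1.0
gripper_force: 0.0
```

>>> {"method": "servo_tool", "body": {
  "slide": [
    [-0.026,0.028,-0.006],
    [-0.052,0.056,-0.012],
    [-0.078,0.084,-0.018],
    [-0.104,0.112,-0.024],
    [-0.13,0.14,-0.03]
  ],
  "spin": [0,0,0,0,0],
  "grip": [0,0,0,0,0]
}}

```text
time_s: 1.43
tcp_pos: [0.3762, -0.2107, 0.3083]
ee_rot: [[-0.917, -0.399, 0.001], [-0.399, 0.917, -0.0], [-0.001, -0.001, -1.0]]
wrist_force: [1.6, 0.2, -0.7]
gripper_width: 0.998
gripper_force: 0.0
```

>>> {"method": "servo_tool", "body": {
  "slide": [
    [-0.026,0.028,-0.006],
    [-0.052,0.056,-0.012],
    [-0.078,0.084,-0.018],
    [-0.104,0.112,-0.024],
    [-0.13,0.14,-0.03]
  ],
  "spin": [0,0,0,0,0],
  "grip": [0,0,0,0,0]
}}

```text
time_s: 1.85
tcp_pos: [0.4395, -0.0303, 0.3384]
ee_rot: [[-0.917, -0.4, 0.001], [-0.4, 0.917, 0.0], [-0.001, -0.0, -1.0]]
wrist_force: [-0.0, -0.5, 0.3]
gripper_width: 1.0
gripper_force: 0.0
```

>>> {"method": "servo_tool", "body": {
  "slide": [
    [-0.026,0.028,-0.006],
    [-0.052,0.056,-0.012],
    [-0.078,0.084,-0.018],
    [-0.104,0.112,-0.024],
    [-0.13,0.14,-0.03]
  ],
  "spin": [7,14,21,28,35],
  "grip": [0,0,0,0,0]
}}

```text
time_s: 2.27
tcp_pos: [0.5028, 0.1501, 0.3683]
ee_rot: [[-0.98, 0.198, 0.001], [0.198, 0.98, 0.0], [-0.001, 0.001, -1.0]]
wrist_force: [1.0, 0.2, 0.7]
gripper_width: 1.001
gripper_force: 0.0
```

```bash
cat > h.py <<'E'
from station import *
import cv2,numpy as np
np.set_printoptions(precision=4,suppress=True)
def cloud(c):
    s=sense();d=capture(c);z=d['depth']
    v,u=np.mgrid[:384,:512]
    P=np.stack([(u-d['cx'])*z/d['fx'],(v-d['cy'])*z/d['fy'],z],-1)
    if c=='wrist':
        H=np.array(d['hand_eye']);P=P@H[:3,:3].T+H[:3,3]
        P=P@np.array(s['ee_rot']).T+np.array(s['tcp_pos'])
    else: P=(P-np.array(d['t']))@np.array(d['R'])
    P[z==0]=np.nan
    return d['pixels'],P
def red(px,P,lo,hi):
    b,g,r=[px[...,i].astype(int) for i in range(3)]
    m=(r>90)&(r>2*g)&(r>2*b)&(P>lo).all(-1)&(P<hi).all(-1)
    return P[m]
def bar(c):
    px,P=cloud(c);Q=red(px,P,np.array([.5,.2,.13]),np.array([.63,.32,.2]))
    if len(Q)<10: print(c,'red',len(Q));return px,P
    T=Q[Q[:,2]>np.percentile(Q[:,2],90)-.006]
    rc=cv2.minAreaRect((T[:,:2]*1000).astype(np.float32))
    w,V=np.linalg.eigh(np.cov(T[:,:2].T))
    print(c,len(Q),len(T),'top z',np.median(T[:,2]),'rect',rc,'pca',T.mean(0),np.degrees(np.arctan2(V[1,1],V[0,1])),w**.5)
    return px,P
def tips(c,names=("frame","knob_grip","crank_grip","blade_face")):
    for n in names: print(c,n,[(np.array(r['point']),round(r['conf'],2)) for r in tip_of(n,c)[:2]])
E
python3 - <<'E'
from h import *
print(sense()['joints'])
for c in('wrist','scene','side'):
    px,P=bar(c); 
    if c=='wrist': cv2.imwrite('pics/c.png',px);tips(c)
    # board top (z .105-.125) wooden pixels
    m=(px[...,2]>150)&(px[...,0]<px[...,2]*.75)&(P[...,2]>.09)&(P[...,2]<.13)&(P[...,0]>.45)&(P[...,0]<.65)&(P[...,1]>-.02)&(P[...,1]<.25)
    Q=P[m];
    if len(Q)>50:
        A=np.c_[Q[:,:2]-Q[:,:2].mean(0),np.ones(len(Q))];k=np.linalg.lstsq(A,Q[:,2],rcond=None)[0]
        print('board',len(Q),Q.mean(0),'plane',k,cv2.minAreaRect((Q[:,:2]*1000).astype(np.float32)))
E
```

```text
[  34.3539    8.5073   -0.9879    0.0042  -80.453  -135.7883]
wrist 159 159 top z 0.16437446178745171 rect ((560.160400390625, 259.04296875), (8.69970703125, 37.34062576293945), 49.51026916503906) pca [0.5582 0.2606 0.1643] 138.0092527129464 [0.0023 0.01  ]
wrist frame [(array([0.5569, 0.1126, 0.0003]), 0.95)]
wrist knob_grip [(array([0.5641, 0.2523, 0.1512]), 0.89)]
wrist crank_grip []
wrist blade_face [(array([0.5543, 0.1136, 0.0981]), 0.61)]
board 10151 [0.5453 0.1217 0.1124] plane [ 0.1031 -0.0103  0.1124] ((546.7046508789062, 117.68296813964844), (191.0780487060547, 100.40911865234375), 81.6839370727539)
scene 178 139 top z 0.16308312534555758 rect ((565.1865844726562, 253.77122497558594), (13.083974838256836, 56.343284606933594), 50.156925201416016) pca [0.5632 0.2552 0.163 ] 138.70811690819986 [0.0036 0.0165]
board 3437 [0.5477 0.1178 0.1121] plane [ 0.1017 -0.0123  0.1121] ((550.6326904296875, 121.37279510498047), (214.6597137451172, 111.5701675415039), 83.61984252929688)
side 29 26 top z 0.16488349490363916 rect ((551.560546875, 266.5705871582031), (7.778053283691406, 19.955577850341797), 47.285037994384766) pca [0.552  0.2661 0.1651] 137.12829763316827 [0.0024 0.006 ]
```

View pics/c.png

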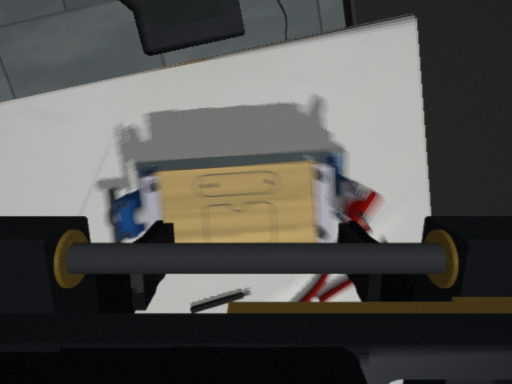

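The wrist view shows the red bar at (362,208) px, pointing at about -41° in world. That puts the knob at about 1.3, so it is tight. The board slopes about 0.1 rad, so die_turn is about 0.1. Next I'll go to the knob.

>>> {"method": "servo_tool", "body": {
  "slide": [
    [-0.008,0.023,0.024],
    [-0.016,0.046,0.048],
    [-0.025,0.068,0.072],
    [-0.033,0.091,0.096],
    [-0.041,0.114,0.118]
  ],
  "spin": [6,12,18,24,30],
  "grip": [0,0,0,0.2,0.2]
}}

```text
time_s: 3.03
tcp_pos: [0.5652, 0.2512, 0.2487]
ee_rot: [[-0.749, 0.663, -0.0], [0.663, 0.749, 0.0], [0.0, -0.0, -1.0]]
wrist_force: [0.4, 0.1, 0.0]
gripper_width: 0.92
gripper_force: 0.0
```

>>> {"method": "servo_tool", "body": {
  "slide": [
    [0,0,0.02],
    [0,0,0.04],
    [0,0,0.06],
    [0,0,0.075],
    [0,0,0.086]
  ],
  "spin": [0,0,0,0,0],
  "grip": [0.3,0.3,0.3,0.3,0.3]
}}

```text
time_s: 3.45
tcp_pos: [0.5644, 0.2503, 0.1621]
ee_rot: [[-0.752, 0.659, -0.002], [0.659, 0.752, -0.001], [0.001, -0.002, -1.0]]
wrist_force: [0.4, 0.1, -0.1]
gripper_width: 0.708
gripper_force: 0.0
```

Run:
```python
from h import *
print(sense()['tcp_pos'],sense()['ee_rot'],sense()['wrist_force'])
for c in('scene','side'): px,P=bar(c); cv2.imwrite(f'pics/d_{c}.png',cv2.resize(px[200:384,80:330] if c=='scene' else px[120:320,50:330],None,fx=2.5,fy=2.5))
```

```text
[0.5644 0.2503 0.1621] [[-0.7524  0.6587 -0.0018]
 [ 0.6587  0.7524 -0.0012]
 [ 0.0006 -0.0021 -1.    ]] [ 0.3998  0.0909 -0.0717]
scene red 0
side red 0
```

View pics/d_scene.png

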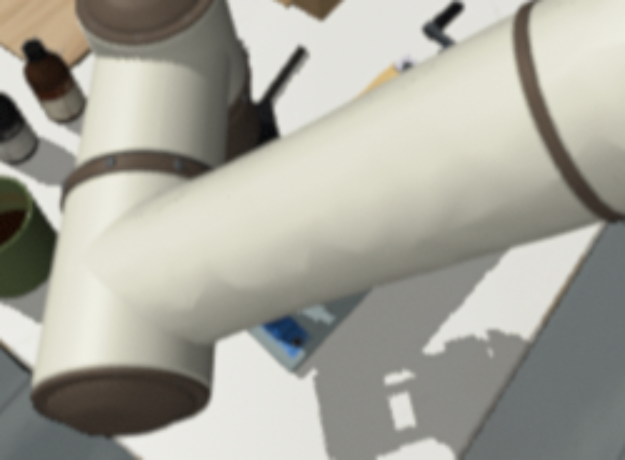

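The arm hides the knob in this view. I'll correct by 3 mm, then close.

>>> {"method": "servo_tool", "body": {
  "slide": [
    [0.001,0.003,0],
    [0.001,0.003,0],
    [0.001,0.003,0],
    [0.001,0.003,0],
    [0.001,0.003,0]
  ],
  "spin": [0,0,0,0,0],
  "grip": [0.3,0.9,0.9,0.9,0.9]
}}

```text
time_s: 3.97
tcp_pos: [0.5663, 0.2551, 0.1643]
ee_rot: [[-0.753, 0.658, 0.001], [0.658, 0.753, 0.001], [-0.0, 0.001, -1.0]]
wrist_force: [-1.2, 0.2, -0.3]
gripper_width: 0.48
gripper_force: 0.0
```

>>> {"method": "servo_tool", "body": {
  "slide": [
    [0,0,0],
    [0,0,0],
    [0,0,0],
    [0,0,0],
    [0,0,0]
  ],
  "spin": [0,0,0,0,0],
  "grip": [0.9,0.9,0.9,0.9,0.9]
}}

```text
time_s: 4.38
tcp_pos: [0.5654, 0.2541, 0.1633]
ee_rot: [[-0.753, 0.658, -0.002], [0.658, 0.753, -0.002], [0.0, -0.003, -1.0]]
wrist_force: [-2.6, -2.8, 0.9]
gripper_width: 0.262
gripper_force: 27.4
```

>>> {"method": "servo_tool", "body": {
  "slide": [
    [0,0,0],
    [0,0,0],
    [0,0,0],
    [0,0,0],
    [0,0,0]
  ],
  "spin": [0,0,0,0,0],
  "grip": [1,1,1,1,1]
}}

```text
time_s: 4.8
tcp_pos: [0.5654, 0.2542, 0.1633]
ee_rot: [[-0.753, 0.658, -0.002], [0.658, 0.753, -0.002], [0.0, -0.003, -1.0]]
wrist_force: [-3.7, -3.5, 2.7]
gripper_width: 0.259
gripper_force: 27.6
```

Closed width is 22.5 mm but the bar is 14 mm, so the tips are probably on the hub under it. I'll reopen a little, rise 7 mm and close again.

>>> {"method": "servo_tool", "body": {
  "slide": [
    [0,0,0],
    [0,0,0],
    [0,0,-0.004],
    [0,0,-0.007],
    [0,0,-0.007]
  ],
  "spin": [0,0,0,0,0],
  "grip": [0.6,0.6,0.6,0.6,1]
}}

```text
time_s: 5.22
tcp_pos: [0.5674, 0.2561, 0.1719]
ee_rot: [[-0.754, 0.657, 0.004], [0.657, 0.754, 0.002], [-0.001, 0.004, -1.0]]
wrist_force: [0.1, -0.2, 0.6]
gripper_width: 0.367
gripper_force: 0.0
```

>>> {"method": "servo_tool", "body": {
  "slide": [
    [0,0,0],
    [0,0,0],
    [0,0,0],
    [0,0,0],
    [0,0,0]
  ],
  "spin": [0,0,0,0,0],
  "grip": [1,1,1,1,1]
}}

```text
time_s: 5.63
tcp_pos: [0.5653, 0.2541, 0.1704]
ee_rot: [[-0.754, 0.657, -0.002], [0.657, 0.754, -0.002], [0.0, -0.003, -1.0]]
wrist_force: [-2.7, -3.8, 2.3]
gripper_width: 0.161
gripper_force: 30.0
```

The width is 14 mm now, so it's on the bar. Slackening counter-clockwise.

>>> {"method": "servo_tool", "body": {
  "slide": [
    [0,0,0],
    [0,0,0],
    [0,0,0],
    [0,0,0],
    [0,0,0]
  ],
  "spin": [-6,-12,-18,-25,-32],
  "grip": [1,1,1,1,1]
}}

```text
time_s: 6.05
tcp_pos: [0.5649, 0.2533, 0.1704]
ee_rot: [[-0.988, 0.154, -0.003], [0.154, 0.988, -0.003], [0.003, -0.004, -1.0]]
wrist_force: [-3.8, -4.5, 3.8]
gripper_width: 0.156
gripper_force: 30.0
```

>>> {"method": "servo_tool", "body": {
  "slide": [
    [0,0,0],
    [0,0,0],
    [0,0,0],
    [0,0,0],
    [0,0,0]
  ],
  "spin": [-7,-14,-21,-28,-34],
  "grip": [1,1,1,1,1]
}}

```text
time_s: 6.47
tcp_pos: [0.5651, 0.2523, 0.1704]
ee_rot: [[-0.905, -0.424, -0.004], [-0.424, 0.905, -0.005], [0.005, -0.003, -1.0]]
wrist_force: [-2.2, -7.3, 4.0]
gripper_width: 0.159
gripper_force: 30.0
```

>>> {"method": "servo_tool", "body": {
  "slide": [
    [0,0,0],
    [0,0,0],
    [0,0,-0.02],
    [0,0,-0.055],
    [0,0,-0.09]
  ],
  "spin": [0,0,0,0,0],
  "grip": [0.5,0.5,0.5,0.5,0.5]
}}

```text
time_s: 6.88
tcp_pos: [0.5661, 0.2554, 0.2603]
ee_rot: [[-0.907, -0.42, -0.001], [-0.42, 0.907, -0.001], [0.001, -0.0, -1.0]]
wrist_force: [1.8, 0.3, 0.7]
gripper_width: 0.446
gripper_force: 0.0
```

>>> {"method": "servo_tool", "body": {
  "slide": [
    [0.012,-0.03,0],
    [0.025,-0.061,0],
    [0.037,-0.092,0],
    [0.05,-0.123,0],
    [0.062,-0.154,0]
  ],
  "spin": [0,0,0,0,0],
  "grip": [0.4,0.4,0.4,0.4,0.4]
}}

```text
time_s: 7.3
tcp_pos: [0.5752, 0.0886, 0.2608]
ee_rot: [[-0.907, -0.421, 0.002], [-0.421, 0.907, 0.001], [-0.003, 0.0, -1.0]]
wrist_force: [0.7, -0.5, -0.3]
gripper_width: 0.591
gripper_force: 0.0
```

>>> {"method": "servo_tool", "body": {
  "slide": [
    [0.012,-0.03,0],
    [0.025,-0.061,0],
    [0.037,-0.092,0],
    [0.05,-0.123,0],
    [0.062,-0.154,0]
  ],
  "spin": [-7,-14,-21,-28,-35],
  "grip": [0.4,0.4,0.4,0.4,0.4]
}}

```text
time_s: 7.72
tcp_pos: [0.5839, -0.0777, 0.2608]
ee_rot: [[-0.497, -0.868, 0.003], [-0.868, 0.497, 0.001], [-0.002, -0.002, -1.0]]
wrist_force: [1.0, 0.4, -0.4]
gripper_width: 0.601
gripper_force: 0.0
```

Run:
```python
from h import *
s=sense();print(s['time_s'],s['tcp_pos'],np.array(s['ee_rot']),s['wrist_force'])
for c in('scene','side','wrist'): px,P=bar(c);tips(c,('crank_grip','frame','knob_grip')); cv2.imwrite(f'pics/e_{c}.png',px)
```

```text
7.7167 [ 0.5839 -0.0777  0.2608] [[-0.4969 -0.8678  0.0026]
 [-0.8678  0.4969  0.0007]
 [-0.0019 -0.0019 -1.    ]] [ 1.0317  0.3515 -0.4088]
scene 221 142 top z 0.16288618953382028 rect ((565.0820922851562, 253.84017944335938), (56.2824592590332, 12.39724349975586), 27.00633430480957) pca [0.5634 0.2539 0.1629] -153.53768221372613 [0.0032 0.0163]
scene crank_grip [(array([ 0.5857, -0.0771,  0.1127]), 0.68)]
scene frame [(array([ 0.5513,  0.1128, -0.0066]), 0.9)]
scene knob_grip [(array([0.566 , 0.2519, 0.1546]), 0.79)]
side red 0
side crank_grip []
side frame []
side knob_grip []
wrist red 0
wrist crank_grip [(array([ 0.5824, -0.0803,  0.1097]), 0.88)]
wrist frame []
wrist knob_grip []
```

View pics/e_scene.png

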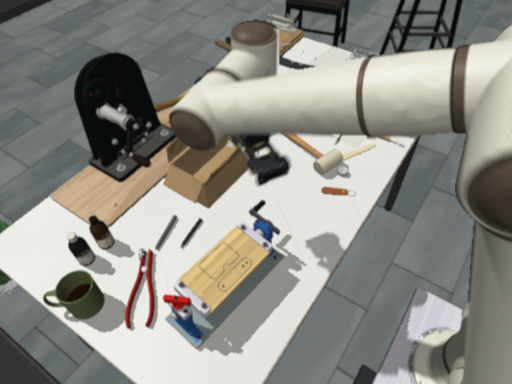

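The view shows the knob slack with its bar at (178,300) px, joint about 0.12. The crank is at (262,213) and the die hasn't moved. Descending onto the crank.

>>> {"method": "servo_tool", "body": {
  "slide": [
    [0.001,0,0.02],
    [0.002,0,0.04],
    [0.003,0,0.06],
    [0.003,0,0.08],
    [0.003,0,0.1]
  ],
  "spin": [-6,-12,-18,-23,-23],
  "grip": [0.4,0.4,0.4,0.4,0.4]
}}

```text
time_s: 8.73
tcp_pos: [0.5818, -0.0789, 0.1599]
ee_rot: [[-0.12, -0.993, 0.001], [-0.993, 0.12, 0.0], [-0.0, -0.001, -1.0]]
wrist_force: [0.0, 0.4, -0.8]
gripper_width: 0.599
gripper_force: 0.0
```

>>> {"method": "servo_tool", "body": {
  "slide": [
    [0,0,0.012],
    [0,0,0.025],
    [0,0,0.036],
    [0,0,0.043],
    [0,0,0.043]
  ],
  "spin": [0,0,0,0,0],
  "grip": [0.4,0.4,0.4,0.4,0.4]
}}

```text
time_s: 9.15
tcp_pos: [0.5808, -0.079, 0.1159]
ee_rot: [[-0.124, -0.992, -0.003], [-0.992, 0.124, -0.0], [0.001, 0.003, -1.0]]
wrist_force: [-0.6, -0.6, -0.3]
gripper_width: 0.597
gripper_force: 0.0
```

>>> {"method": "servo_tool", "body": {
  "slide": [
    [0,0,0],
    [0,0,0],
    [0,0,0],
    [0,0,0],
    [0,0,0]
  ],
  "spin": [0,0,0,0,0],
  "grip": [1,1,1,1,1]
}}

```text
time_s: 9.57
tcp_pos: [0.582, -0.0792, 0.1182]
ee_rot: [[-0.124, -0.992, 0.001], [-0.992, 0.124, 0.0], [-0.0, -0.001, -1.0]]
wrist_force: [-0.2, 0.4, -0.4]
gripper_width: 0.307
gripper_force: 0.0
```

>>> {"method": "servo_tool", "body": {
  "slide": [
    [0,0,0],
    [0,0,0],
    [0,0,0],
    [0,0,0],
    [0,0,0]
  ],
  "spin": [0,0,0,0,0],
  "grip": [1,1,1,1,1]
}}

```text
time_s: 9.98
tcp_pos: [0.5827, -0.0793, 0.1181]
ee_rot: [[-0.124, -0.992, 0.002], [-0.992, 0.124, -0.0], [-0.0, -0.002, -1.0]]
wrist_force: [2.6, -0.6, 1.1]
gripper_width: 0.184
gripper_force: 30.0
```

Run:
```python
import numpy as np
t0=.1
for k in range(4):
    a=t0+.76*k
    print([[0,round(.055*(np.cos(a)-np.cos(t)),4),round(-.055*(np.sin(t)-np.sin(a)),4)] for t in a+.152*np.arange(1,6)])
```

```text
[[0, np.float64(0.0015), np.float64(-0.0082)], [0, np.float64(0.0042), np.float64(-0.0161)], [0, np.float64(0.008), np.float64(-0.0235)], [0, np.float64(0.0129), np.float64(-0.0303)], [0, np.float64(0.0188), np.float64(-0.0362)]]
[[0, np.float64(0.0067), np.float64(-0.005)], [0, np.float64(0.0141), np.float64(-0.0088)], [0, np.float64(0.022), np.float64(-0.0115)], [0, np.float64(0.0302), np.float64(-0.013)], [0, np.float64(0.0386), np.float64(-0.0133)]]
[[0, np.float64(0.0083), np.float64(0.001)], [0, np.float64(0.0163), np.float64(0.0033)], [0, np.float64(0.0239), np.float64(0.0068)], [0, np.float64(0.0309), np.float64(0.0114)], [0, np.float64(0.0371), np.float64(0.017)]]
[[0, np.float64(0.0053), np.float64(0.0065)], [0, np.float64(0.0095), np.float64(0.0137)], [0, np.float64(0.0126), np.float64(0.0214)], [0, np.float64(0.0145), np.float64(0.0295)], [0, np.float64(0.0152), np.float64(0.0379)]]
```

>>> {"method": "servo_tool", "body": {
  "slide": [
    [0,0.0015,-0.008],
    [0,0.004,-0.016],
    [0,0.008,-0.0235],
    [0,0.013,-0.03],
    [0,0.019,-0.036]
  ],
  "spin": [0,0,0,0,0],
  "grip": [1,1,1,1,1]
}}

```text
time_s: 10.4
tcp_pos: [0.5631, -0.077, 0.1547]
ee_rot: [[-0.124, -0.992, 0.002], [-0.992, 0.124, -0.0], [0.0, -0.002, -1.0]]
wrist_force: [2.8, -1.8, 1.4]
gripper_width: 0.184
gripper_force: 30.0
```

>>> {"method": "servo_tool", "body": {
  "slide": [
    [0,0.007,-0.005],
    [0,0.014,-0.009],
    [0,0.022,-0.0115],
    [0,0.03,-0.013],
    [0,0.0385,-0.0135]
  ],
  "spin": [0,0,0,0,0],
  "grip": [1,1,1,1,1]
}}

```text
time_s: 10.82
tcp_pos: [0.5231, -0.0723, 0.1671]
ee_rot: [[-0.124, -0.992, -0.001], [-0.992, 0.124, -0.0], [0.0, 0.001, -1.0]]
wrist_force: [1.2, -3.1, -1.3]
gripper_width: 0.179
gripper_force: 30.0
```

Forces are low, so I'll continue.

>>> {"method": "servo_tool", "body": {
  "slide": [
    [0,0.008,0.001],
    [0,0.016,0.0035],
    [0,0.024,0.007],
    [0,0.031,0.0115],
    [0,0.037,0.017]
  ],
  "spin": [0,0,0,0,0],
  "grip": [1,1,1,1,1]
}}

```text
time_s: 11.23
tcp_pos: [0.4874, -0.068, 0.149]
ee_rot: [[-0.124, -0.992, 0.001], [-0.992, 0.124, -0.001], [0.001, -0.001, -1.0]]
wrist_force: [6.4, -9.1, -5.2]
gripper_width: 0.18
gripper_force: 30.0
```

>>> {"method": "servo_tool", "body": {
  "slide": [
    [0,0.005,0.0065],
    [0,0.0095,0.0135],
    [0,0.0125,0.0215],
    [0,0.0145,0.0295],
    [0,0.015,0.038]
  ],
  "spin": [0,0,0,0,0],
  "grip": [1,1,1,1,1]
}}

```text
time_s: 11.65
tcp_pos: [0.4736, -0.0663, 0.1119]
ee_rot: [[-0.123, -0.992, 0.002], [-0.992, 0.123, -0.001], [0.001, -0.003, -1.0]]
wrist_force: [5.7, -9.7, 1.2]
gripper_width: 0.181
gripper_force: 30.0
```

```bash
cat >> h.py <<'E'
def board(c):
    px,P=cloud(c);yaw=np.radians(-6.8)
    L=(P-[.5505,.115,.105])@np.array([[np.cos(yaw),-np.sin(yaw),0],[np.sin(yaw),np.cos(yaw),0],[0,0,1]])
    m=(px[...,2]>130)&(px[...,0]<px[...,2]*.8)&(abs(L[...,0])<.06)&(abs(L[...,1])<.1)&(abs(L[...,2])<.03)
    Q=L[m]
    if len(Q)<50: print(c,'board',len(Q));return px
    for i in range(6):
        A=np.c_[Q[:,:2],np.ones(len(Q))];k=np.linalg.lstsq(A,Q[:,2],rcond=None)[0]
        r=Q[:,2]-A@k;Q=Q[abs(r)<max(.0015,2*np.median(abs(r)))]
    print(c,'board n',len(Q),'slope x,y',k,'rms',r.std(),'xrange',Q[:,0].min(),Q[:,0].max());return px
E
python3 - <<'E'
from h import *
s=sense();print(s['time_s'],s['tcp_pos'])
for c in('scene','side'): px=board(c);tips(c,('crank_grip','blade_face')); cv2.imwrite(f'pics/f_{c}.png',px)
E
```

```text
11.65 [ 0.4736 -0.0663  0.1119]
scene board n 1955 slope x,y [ 0.0042 -0.0013  0.0074] rms 0.0008124153727347452 xrange -0.056123820975493066 0.054318158144916855
scene crank_grip [(array([ 0.476 , -0.0655,  0.1036]), 0.62), (array([0.7371, 0.0386, 0.0043]), 0.43)]
scene blade_face [(array([0.5511, 0.1153, 0.1138]), 0.92)]
side board 0
side crank_grip []
side blade_face []
```

View pics/f_scene.png

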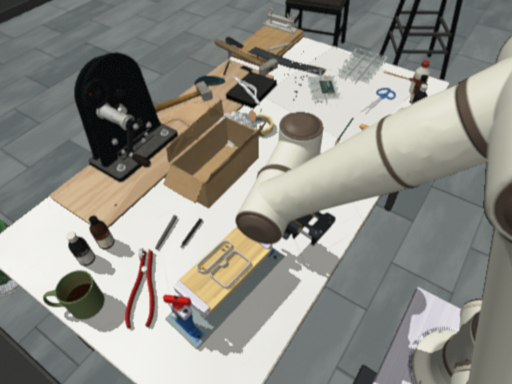

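The blades are up, with the outline at (228,262) px, and the board is level within about 0.004 rad. I'll release the crank and rise.

>>> {"method": "servo_tool", "body": {
  "slide": [
    [0,0,0],
    [0,0,0],
    [0,0,0],
    [0,0,0],
    [0,0,-0.02]
  ],
  "spin": [0,0,0,0,0],
  "grip": [0.4,0.4,0.4,0.4,0.4]
}}

```text
time_s: 12.37
tcp_pos: [0.4696, -0.0655, 0.1287]
ee_rot: [[-0.125, -0.992, -0.01], [-0.992, 0.125, -0.0], [0.001, 0.01, -1.0]]
wrist_force: [-0.1, -0.2, 0.8]
gripper_width: 0.476
gripper_force: 0.0
```

>>> {"method": "servo_tool", "body": {
  "slide": [
    [0,0,-0.03],
    [0,0,-0.06],
    [0,0,-0.09],
    [0,0,-0.12],
    [0,0,-0.15]
  ],
  "spin": [7,14,21,28,35],
  "grip": [0.3,0.3,0.3,0.3,0.3]
}}

```text
time_s: 12.78
tcp_pos: [0.4721, -0.0653, 0.2831]
ee_rot: [[-0.675, -0.738, -0.001], [-0.738, 0.675, 0.001], [0.0, 0.001, -1.0]]
wrist_force: [1.4, -0.6, 0.5]
gripper_width: 0.696
gripper_force: 0.0
```

Run:
```python
from h import *
s=sense();print(s['time_s'],s['tcp_pos'],np.array(s['ee_rot']))
for c in('scene','side','wrist'): px=board(c);tips(c,('crank_grip','blade_face')); cv2.imwrite(f'pics/g_{c}.png',px)
bar('scene');bar('side')
```

```text
12.7833 [ 0.4721 -0.0653  0.2831] [[-0.6749 -0.7379 -0.0013]
 [-0.7379  0.6749  0.0007]
 [ 0.0004  0.0015 -1.    ]]
scene board n 2017 slope x,y [ 0.0112 -0.0019  0.0074] rms 0.0007888043665081844 xrange -0.056622946873397806 0.05419408925043873
scene crank_grip [(array([ 0.4742, -0.0643,  0.1064]), 0.88)]
scene blade_face [(array([0.5515, 0.1141, 0.1153]), 0.76)]
side board n 1015 slope x,y [ 0.0106 -0.0011  0.0092] rms 0.0008144360866717815 xrange -0.05377156426159518 0.05579969403090005
side crank_grip []
side blade_face [(array([0.548 , 0.114 , 0.1131]), 0.82)]
wrist board n 1772 slope x,y [ 0.0125 -0.0007  0.0079] rms 0.000619227175561464 xrange -0.05430261507210158 0.03142431955520255
wrist crank_grip [(array([ 0.4719, -0.0637,  0.1052]), 0.67)]
wrist blade_face []
scene 221 142 top z 0.163103622940805 rect ((564.1198120117188, 254.13880920410156), (54.301361083984375, 12.318316459655762), 25.493806838989258) pca [0.5632 0.2539 0.163 ] -153.78414440699262 [0.0031 0.0161]
side 100 85 top z 0.1646670296566805 rect ((566.8582153320312, 254.86972045898438), (58.9866828918457, 11.633435249328613), 27.89281463623047) pca [0.5661 0.255  0.1648] -154.12495411651904 [0.0035 0.0164]
```

It's level within about 0.01 rad with the knob still slack. Back to the knob.

>>> {"method": "servo_tool", "body": {
  "slide": [
    [-0.03,0.0145,0],
    [-0.06,0.029,0],
    [-0.09,0.044,0],
    [-0.12,0.0585,0],
    [-0.1495,0.073,0]
  ],
  "spin": [0,0,0,0,0],
  "grip": [0.4,0.4,0.4,0.4,0.4]
}}

```text
time_s: 13.75
tcp_pos: [0.5193, 0.0957, 0.2817]
ee_rot: [[-0.671, -0.742, -0.001], [-0.742, 0.671, -0.0], [0.001, 0.0, -1.0]]
wrist_force: [0.7, 0.7, 0.2]
gripper_width: 0.603
gripper_force: 0.0
```

>>> {"method": "servo_tool", "body": {
  "slide": [
    [-0.03,0.0145,0],
    [-0.06,0.029,0.008],
    [-0.09,0.044,0.016],
    [-0.12,0.0585,0.024],
    [-0.1495,0.0735,0.032]
  ],
  "spin": [4,8,12,17,21.5],
  "grip": [0.4,0.4,0.4,0.4,0.4]
}}

```text
time_s: 14.17
tcp_pos: [0.5651, 0.256, 0.249]
ee_rot: [[-0.898, -0.441, -0.001], [-0.441, 0.898, -0.001], [0.001, -0.0, -1.0]]
wrist_force: [0.4, -1.1, 0.9]
gripper_width: 0.601
gripper_force: 0.0
```

>>> {"method": "servo_tool", "body": {
  "slide": [
    [0,0,0.01],
    [0,0,0.02],
    [0,0,0.02],
    [0,0,0.02],
    [0,0,0.02]
  ],
  "spin": [0,0,0,0,0],
  "grip": [0.4,0.4,0.4,0.4,0.4]
}}

```text
time_s: 14.58
tcp_pos: [0.5651, 0.2534, 0.2308]
ee_rot: [[-0.896, -0.444, 0.001], [-0.444, 0.896, 0.0], [-0.001, -0.0, -1.0]]
wrist_force: [-0.1, -0.0, 1.2]
gripper_width: 0.597
gripper_force: 0.0
```

>>> {"method": "servo_tool", "body": {
  "slide": [
    [0,0,0.016],
    [0,0,0.032],
    [0,0,0.048],
    [0,0,0.06],
    [0,0,0.06]
  ],
  "spin": [0,0,0,0,0],
  "grip": [0.4,0.4,0.4,0.4,0.6]
}}

```text
time_s: 15.0
tcp_pos: [0.5639, 0.2529, 0.1685]
ee_rot: [[-0.896, -0.443, -0.003], [-0.443, 0.896, -0.002], [0.004, -0.0, -1.0]]
wrist_force: [-0.7, 0.0, -0.6]
gripper_width: 0.573
gripper_force: 0.0
```

>>> {"method": "servo_tool", "body": {
  "slide": [
    [0,0,0],
    [0,0,0],
    [0,0,0],
    [0,0,0],
    [0,0,0]
  ],
  "spin": [0,0,0,0,0],
  "grip": [1,1,1,1,1]
}}

```text
time_s: 15.42
tcp_pos: [0.5652, 0.2546, 0.1709]
ee_rot: [[-0.896, -0.444, 0.001], [-0.444, 0.896, 0.001], [-0.002, 0.0, -1.0]]
wrist_force: [0.0, 0.4, -0.4]
gripper_width: 0.229
gripper_force: 0.0
```

>>> {"method": "servo_tool", "body": {
  "slide": [
    [0,0,0],
    [0,0,0],
    [0,0,0],
    [0,0,0],
    [0,0,0]
  ],
  "spin": [0,0,0,0,0],
  "grip": [1,1,1,1,1]
}}

```text
time_s: 15.83
tcp_pos: [0.566, 0.2528, 0.1709]
ee_rot: [[-0.896, -0.444, 0.002], [-0.444, 0.896, -0.002], [-0.001, -0.003, -1.0]]
wrist_force: [3.0, -4.9, 1.4]
gripper_width: 0.159
gripper_force: 30.0
```

>>> {"method": "servo_tool", "body": {
  "slide": [
    [0,0,0],
    [0,0,0],
    [0,0,0],
    [0,0,0],
    [0,0,0]
  ],
  "spin": [7,14,21,28,35],
  "grip": [1,1,1,1,1]
}}

```text
time_s: 16.25
tcp_pos: [0.566, 0.2531, 0.1709]
ee_rot: [[-0.988, 0.155, 0.002], [0.155, 0.988, -0.002], [-0.002, -0.002, -1.0]]
wrist_force: [3.2, -4.5, 0.9]
gripper_width: 0.163
gripper_force: 30.0
```

>>> {"method": "servo_tool", "body": {
  "slide": [
    [0,0,0],
    [0,0,0],
    [0,0,0],
    [0,0,0],
    [0,0,0]
  ],
  "spin": [7,14,21,28,34],
  "grip": [1,1,1,1,1]
}}

```text
time_s: 16.67
tcp_pos: [0.5661, 0.2533, 0.1709]
ee_rot: [[-0.733, 0.681, 0.002], [0.681, 0.733, -0.002], [-0.003, 0.0, -1.0]]
wrist_force: [4.1, -4.0, 0.5]
gripper_width: 0.156
gripper_force: 30.0
```

>>> {"method": "servo_tool", "body": {
  "slide": [
    [0,0,0],
    [0,0,0],
    [0,0,-0.02],
    [0,0,-0.055],
    [0,0,-0.09]
  ],
  "spin": [0,0,0,0,0],
  "grip": [0.5,0.5,0.5,0.5,0.5]
}}

```text
time_s: 17.08
tcp_pos: [0.5641, 0.2543, 0.2597]
ee_rot: [[-0.737, 0.675, -0.003], [0.675, 0.737, -0.002], [0.001, -0.004, -1.0]]
wrist_force: [0.6, 0.6, 0.8]
gripper_width: 0.442
gripper_force: 0.0
```

>>> {"method": "servo_tool", "body": {
  "slide": [
    [0,-0.03,-0.01],
    [0,-0.06,-0.02],
    [0,-0.09,-0.03],
    [0,-0.12,-0.04],
    [0,-0.15,-0.05]
  ],
  "spin": [0,0,0,0,0],
  "grip": [0.3,0.3,0.3,0.3,0.3]
}}

```text
time_s: 17.5
tcp_pos: [0.462, 0.1433, 0.3104]
ee_rot: [[-0.738, 0.675, -0.0], [0.675, 0.738, 0.0], [0.0, 0.0, -1.0]]
wrist_force: [0.6, 0.8, 0.0]
gripper_width: 0.691
gripper_force: 0.0
```

>>> {"method": "servo_tool", "body": {
  "slide": [
    [0,-0.03,0],
    [0,-0.06,0],
    [0,-0.09,0],
    [0,-0.12,0],
    [0,-0.12,0]
  ],
  "spin": [0,0,0,0,0],
  "grip": [0.3,0.3,0.3,0.3,0.3]
}}

```text
time_s: 17.92
tcp_pos: [0.3786, 0.0531, 0.3104]
ee_rot: [[-0.736, 0.677, -0.0], [0.677, 0.736, 0.001], [0.001, 0.001, -1.0]]
wrist_force: [-0.8, 0.7, 0.3]
gripper_width: 0.699
gripper_force: 0.0
```

Run:
```python
from h import *
s=sense();print(s['time_s'],s['tcp_pos'],s['wrist_force'])
for c in('scene','side'): px=board(c);bar(c);cv2.imwrite(f'pics/h_{c}.png',px)
```

```text
17.9167 [0.3786 0.0531 0.3104] [-0.7751  0.6649  0.3181]
scene board n 2022 slope x,y [0.0127 0.0007 0.0074] rms 0.0008103489664453169 xrange -0.05633097765185395 0.05426351354142271
scene 189 144 top z 0.16284375774969895 rect ((564.748046875, 254.1403350830078), (13.555459022521973, 56.415279388427734), 46.49115753173828) pca [0.563  0.2553 0.1629] 136.2879891034463 [0.0037 0.0162]
side board 1
side red 0
```

View pics/h_scene.png

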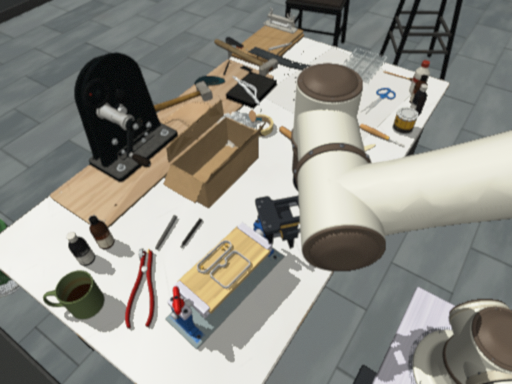

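The blades are up at (228,262) px and the bar at (178,298) is at about 1.34, which is firmly locked. The other things are where they were and the arm is clear.

```bash
python3 -c "
from station import *
print(finish_job())"
```

```text
the job is handed in; nothing more can be done
None
```

The die is blades up and level to within about 0.7° by the cameras, the knob is tightened again to about 1.34 rad (firmly locked), the arm is clear, and the job was handed in at about 18 s of the 59 s allowed.

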